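# Tip out the cedar-ball pail

## Robot

A 6-joint arm with a two-finger parallel gripper is mounted at the origin on the work surface. World frame = base frame: x ahead of the robot, y to its left, z up, the work surface at z = 0. Lengths are in m, angles in rad, forces in N, time in s.
With the tool pointing down it reaches from about 0.35 to 0.975 m from the base axis. Payload 4.9 kg.
Tool frame: the origin (TCP) lies on the front face of the gripper's body, between the roots of the fingers; the fingertips stand 73 mm ahead of it and the grasp point (between the pads) lies 54 mm ahead of it; z points along the fingers, y is the line along which they close (so a half turn about z gives the same grasp; the last joint's range is limited). The gripper opens to 85 mm and grips with 20 to 120 N. Pads are 22 mm wide; open, the fingers measure 114 mm over their backs; the gripper's body (76 mm by 85 mm) begins 54 mm behind the grasp point. The pads swing forward as they close: fully open they stand 13 mm farther back than shut.
Start: joints at [1.069, 0.053, 1.613, -0, 1.476, -0.119], TCP at [0.233, 0.58, 0.304] pointing down, gripper open.
Joint ranges: [-3.01, 3.01], [-1.01, 2.22], [0.06, 2.58], [-1.02, 4.17], [0.09, 2.62], [-3.14, 3.14]. Speed limits (rad/s): [2.57, 2.57, 3.14, 3.14, 3.14, 3.14].

## Interface

Orientations are given as a rotation vector (axis times angle).
In Python, from station import status, imaging, order gives the robot as it stands.
- The arm moves only by the tool arm_command, never from a script. Its argument "increments" is a list of rows, each an object with "slide": the shift along the tool's x, y, z in m, a list of three; "spin": the turn about the tool's z in degrees; "gripper": the opening, from -1 (shut) to 1 (fully open). In form: [{"slide": [x, y, z], "spin": spin, "gripper": gripper}, ...]. A call has 1 to 8 rows; each row is the pose to reach, as a shift and turn from the pose commanded when the call began, along the tool's axes at that moment; what a row does not reach only later rows make up. A row lasts 1/12 s, in which the tool goes at most 41.7 mm and 7.16 degrees, less where a joint would pass 70% of its speed; a pose out of reach is approached as far as the arm can. A call with a gripper value outside its range is refused whole. The fingers move at their own pace and stop on an object; "newtons" is the grip in N (left out, the last holds). Time passes only in rows, so rows that repeat a pose let the fingers close. It gives the time, the measured TCP pose, the force, the opening and the grip force at its end, in the units of the state.
- status.get_obs(): the state, without advancing time (a new reading comes with each control period).
- imaging.get_image(name): name is "side" or "top"; returns a dict with "frame" (480x640x3 uint8, red, green, blue), "vfov" (degrees; the focal length in pixels is half the picture's height over the tangent of half this angle, whatever the lens; pixels are square), "cx", "cy" (the principal point, pixels), "view" (4x4, takes a point from world to camera coordinates). Camera axes: x right, y up, looking along -z (the intrinsics and any distortion apply to the point x, -y, -z); pixel columns grow to the right and rows downward; lengths in m; the calibration is good to about 2 mm. A picture is of the moment at which its call begins. There is no depth.
- order.finish_job(): hands the job in; it is judged then, once.
The state is a dict: "t": time; "q": joint angles; "dq": joint speeds; "effort": joint torques, N m; "tool_pos": TCP position; "tool_rot": TCP orientation; "contact_force": force on the tool from outside, world axes, zero at the start; "wrist_torque": the same for the moment, N m; "opening": finger opening in m; "grip_force": force on a finger pad.
Only numpy, scipy, OpenCV 4.12 (cv2) and the standard library are available. Lean on these libraries where they do the work, as an engineer would, in place of code of your own. Each camera call takes 0.05 s, during which the arm holds its last target. There are 200 camera calls.

## Task

Lift the squat pail that has a foot knob and holds two cedar balls by its bail, and stand it on the step of the tipping stand with its foot knob pointing away from the tray; let go. Then take it by the foot knob and raise its bottom so that it tips right over the stop lip and both balls roll out into the tray, and stand it back upright on the step. Leave the tall pail where it is.

Things in the scene. Friction and masses are not known exactly. Their poses are not given: they have to be found in the camera images.
- pail: Squat open steel pail, the only one with a foot knob; 85 mm high, outside radius 50 mm at the bottom and 68 mm at the mouth, wall 3 mm, 0.3 to 0.6 kg with its fittings. Origin: centre of its underside; z up through the mouth; -x points to the foot knob; the bail is hinged along y.
- bail: The squat pail's bail: a half hoop of 6 mm wire, radius 72 mm. Origin: middle of its hinge line, 78 mm above the pail's underside; it stands up along its +z (upright at the start; a stiff hinge about y keeps it where put). At its top a round wooden grip, 18 mm thick, 70 mm long along y, its middle 72 mm above the origin, 150 mm above the pail's underside.
- foot_knob: Steel ball knob, 28 mm in diameter, on a short 12 mm thick arm from the squat pail's bottom rim, on its -x side. Origin: centre of the ball, 100 mm from the pail's axis and 34 mm above its underside. The ball swivels freely about the pail's y axis, so a pail held by it hangs and turns between the fingers with no turning of the tool; lifted by it the pail ends bottom sideways, mouth away.
- stand: Fixed tipping stand, 240 mm wide (y): a grey step 60 mm high from x = -64 to 60 mm, a stop lip 6 mm higher and 6 mm thick, and beyond it (+x) an open tray, inside x = 66 to 274, y = -114 to 114 mm, floor 6, walls 70 mm high. Origin: on the table under the middle of the pail's seat; +x points from step to tray. The foot knob overhangs the step's -x edge.
- cedar1_center (a point): Centre of one plain wooden cedar ball, 38 mm in diameter, lying loose in the squat pail.
- cedar2_center (a point): Centre of the other cedar ball, the same.
- tall_pail: Bystander: a taller, empty steel pail with a bail but no foot knob, 135 mm high (195 mm over its bail), 116 mm across the mouth. Origin: centre of its underside.
Mind the look-alikes: they are no part of the job. What is shaped like the pail but orange is not meant.

How it is judged:
On the way, in this order (a step that is already met when the one before it is completed fails the run):
1. the squat pail is lifted off the table by its bail (contact force between the fingers and bail above 1 N and height (world z) of pail above 0.03 m), for 0.1 s.
2. it stands upright on the step, foot knob pointing away from the tray, released (horizontal distance between pail and stand below 0.035 m and z of pail in the frame of stand between 0.053 and 0.067 m and angle between pail's own z axis and vertical below 0.12 rad and x of foot_knob in the frame of stand below -0.05 m and y of foot_knob in the frame of stand between -0.05 and 0.05 m and not (contact force between the fingers and pail above 0.3 N)), for 0.2 s.
3. held by the foot knob it is tipped by more than 80 degrees (angle between pail's own z axis and vertical above 1.4 rad and contact force between the fingers and foot_knob above 1 N), for 0.1 s.
At the end, for the whole second after the job is handed in: Both cedar balls are inside the tray, and the squat pail stands still on the step, upright within 7 degrees, its axis within 35 mm of the middle of the seat (horizontal distance between pail and stand below 0.035 m and z of pail in the frame of stand between 0.053 and 0.067 m and angle between pail's own z axis and vertical below 0.12 rad and x of cedar1_center in the frame of stand between 0.066 and 0.274 m and y of cedar1_center in the frame of stand between -0.114 and 0.114 m and z of cedar1_center in the frame of stand between 0 and 0.06 m and x of cedar2_center in the frame of stand between 0.066 and 0.274 m and y of cedar2_center in the frame of stand between -0.114 and 0.114 m and z of cedar2_center in the frame of stand between 0 and 0.06 m and linear speed of pail below 0.03 m/s); the robot touches nothing.
It fails at once if the tall pail is shifted by more than 40 mm or tipped over (distance of tall_pail from where it was at the start of the episode above 0.04 m or angle between tall_pail's own z axis and vertical above 0.5 rad).
It also fails if it takes over 69 s, if anything falls off the work surface, if the arm or the gripper's body presses on something with over 40 N, if the wrist force passes 120 N, or if a joint passes its speed limit or range.

## Working session

There is one attempt and no reset: what is moved stays moved. The work goes in short steps, Python scripts to look and compute and a tool call to move; the robot and the scene stay as the last step left them, time stands still between calls to the robot, and variables do not carry over. Pictures are saved under pics/ and viewed, at most 10 in all, crops included, and the job is handed in when it is done.

Besides the shell and the picture viewer there is one more tool, called after "Call:" as name([rows], argument=value, ...), one row to a line, values as JSON. arm_command: Moves the arm, as the interface text tells. Its arguments: {"type":"object","properties":{"increments":{"type":"array","items":{"type":"object","properties":{"slide":{"type":"array","items":{"type":"number"}},"spin":{"type":"number"},"gripper":{"type":"number"}}}},"newtons":{"type":"number"}},"required":["increments"]}

```bash
mkdir -p pics; cat > h.py <<'E'
import numpy as np, cv2
from station import status, imaging, order
from scipy.spatial.transform import Rotation as R
def grab(n,save=None):
    d=imaging.get_image(n)
    if save: cv2.imwrite('pics/'+save,d['frame'][:,:,::-1])
    return d
def f(d): return 240/np.tan(np.radians(d['vfov'])/2)
def ray(d,u,v):
    V=np.array(d['view']); c=-V[:3,:3].T@V[:3,3]
    k=np.array([(u-d['cx'])/f(d),-(v-d['cy'])/f(d),-1.0])
    return c,V[:3,:3].T@k
def onz(d,u,v,z):
    c,r=ray(d,u,v); return c+r*(z-c[2])/r[2]
def proj(d,p):
    q=np.array(d['view'])@np.append(p,1); return d['cx']+f(d)*q[0]/-q[2], d['cy']-f(d)*q[1]/-q[2]
def tri(d1,p1,d2,p2):
    c1,r1=ray(d1,*p1);c2,r2=ray(d2,*p2)
    s=np.linalg.lstsq(np.c_[r1,-r2],c2-c1,rcond=None)[0]
    a=c1+s[0]*r1;b=c2+s[1]*r2
    return (a+b)/2,np.linalg.norm(a-b)
E
python3 - <<'E'
from h import *
for n in('top','side'):
    d=grab(n,n+'0.png'); print({k:v for k,v in d.items() if k!='frame'})
print(status.get_obs())
E
```

```text
{'vfov': 49.16686394153831, 'cx': 318.0143874393898, 'cy': 240.05182327156223, 'view': array([[-0.02428613, -0.99968261,  0.00669841, -0.08903943],
       [ 0.99310826, -0.02335686,  0.11484966, -0.50924473],
       [-0.11465676,  0.0094415 ,  0.9933603 , -1.48089893],
       [ 0.        ,  0.        ,  0.        ,  1.        ]])}
{'vfov': 49.18869172730814, 'cx': 324.3725245660832, 'cy': 239.11884685865562, 'view': array([[ 0.73435002, -0.67847744, -0.01996012, -0.41462197],
       [ 0.5275206 ,  0.55196308,  0.64580087, -0.24586845],
       [-0.42714407, -0.48477326,  0.76324493, -1.0763046 ],
       [ 0.        ,  0.        ,  0.        ,  1.        ]])}
{'t': 0.1, 'q': array([ 1.06900608e+00,  5.33096573e-02,  1.61420026e+00,  1.04677588e-06,
        1.47597394e+00, -1.19012953e-01]), 'dq': array([ 0.00198732, -0.00303911, -0.00274515,  0.00122412,  0.0016167 ,
        0.00200684]), 'effort': array([ 3.23077811e-04, -3.94903886e+01, -3.71363926e+01, -9.90071112e-05,
        3.94414034e-03, -7.89462149e-06]), 'tool_pos': array([0.23323078, 0.57937914, 0.30274812]), 'tool_rot': array([-5.97491045e-01, -3.08366105e+00,  2.82770965e-03]), 'contact_force': array([0.62042145, 0.18621397, 0.36048559]), 'wrist_torque': array([-0.00861662,  0.02213958, -0.01386822]), 'grip_force': 0.0, 'opening': 0.0854528005746687}
```

View pics/top0.png

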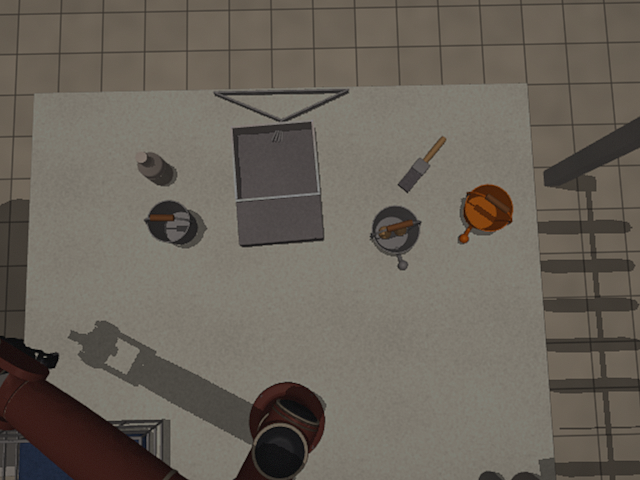

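View pics/side0.png

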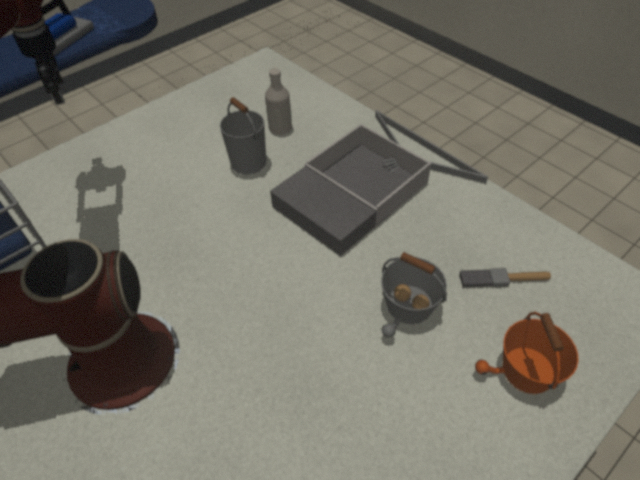

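Candidates: grey squat pail with knob at top (396,230) / side (413,288); orange look-alike at top (488,208) / side (538,355); tall grey pail without knob at top (171,222) / side (244,142). I choose the grey pail with the knob (knob at top (402,265), side (389,330)). I'll check it in one crop.

```bash
python3 - <<'E'
from h import *
a=cv2.imread('pics/top0.png');b=cv2.imread('pics/side0.png')
A=cv2.resize(a[190:290,350:450],(400,400),interpolation=cv2.INTER_CUBIC)
B=cv2.resize(b[240:350,360:470],(400,400),interpolation=cv2.INTER_CUBIC)
cv2.imwrite('pics/crop1.png',np.hstack([A,B]))
# stand corners crude
C=cv2.resize(a[110:260,215:340],(500,600),interpolation=cv2.INTER_CUBIC)
cv2.imwrite('pics/crop2.png',C)
E
```

```text
(no output)
```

View pics/crop1.png

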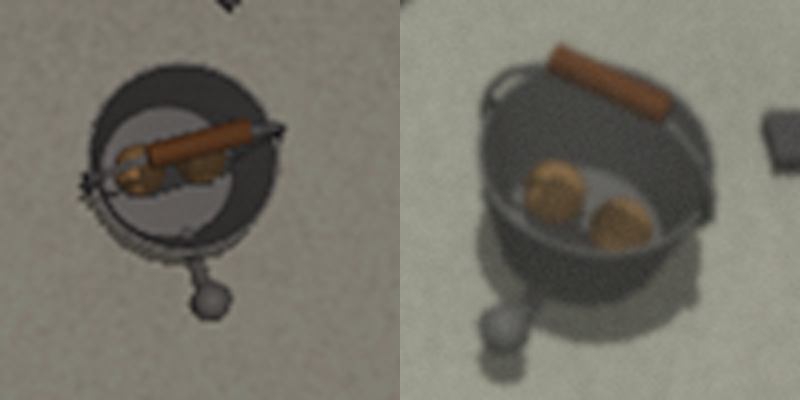

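View pics/crop2.png

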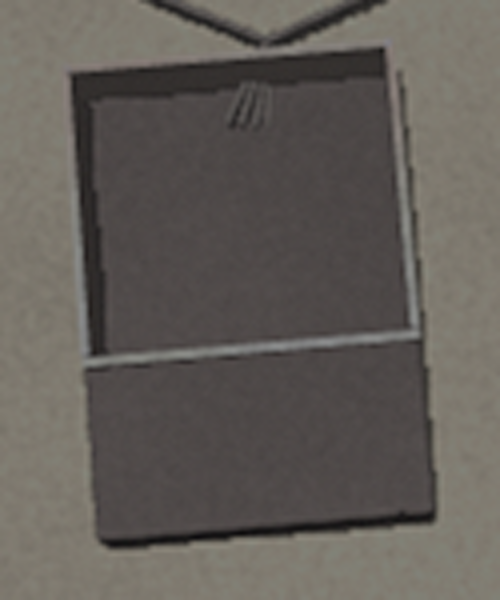

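The crops confirm a grey squat pail with a knob and two wooden balls; the grip middle is at top (400.2,225.5) / side (417.7,262.8). On the stand, the step's near edge runs (240.7,244.2)–(323.7,238.7) and the lip runs (236.7,200.5)–(319.2,193.5).

```bash
python3 - <<'E'
from h import *
T=imaging.get_image('top');S=imaging.get_image('side')
np.set_printoptions(precision=4,suppress=True)
g=tri(T,(400.2,225.5),S,(417.7,262.8));k=tri(T,(402.7,264.7),S,(388.9,329.9))
print('grip',g,'knob',k)
e1=onz(T,350+150/4,190+155/4,.15);e2=onz(T,350+252/4,190+130/4,.15);print('gripends',e1,e2,np.linalg.norm(e1-e2),np.degrees(np.arctan2(*(e1-e2)[1::-1])))
# rim / bottom centres from masks: bottom disc circle in crop: centre (168,172)
print('bottomc',onz(T,350+168/4,190+172/4,.003),'rim c',onz(T,350+183/4,190+163/4,.085))
a=[onz(T,240.7,244.2,.06),onz(T,323.7,238.7,.06),onz(T,236.7,200.5,.066),onz(T,319.2,193.5,.066)]
b=[onz(T,215+72/4,110+73/4,.07),onz(T,215+387/4,110+47/4,.07)]
for p in a+b: print(p)
w=[np.linalg.norm(a[0]-a[1]),np.linalg.norm(a[2]-a[3]),np.linalg.norm(a[0]-a[2])];print(w)
yv=(a[0]-a[1])[:2]+(a[2]-a[3])[:2]; th=np.arctan2(yv[1],yv[0])-np.pi/2; print('stand yaw',np.degrees(th))
x=np.array([np.cos(th),np.sin(th)])
c1=((a[0]+a[1])/2)[:2]+.064*x; c2=((a[2]+a[3])/2)[:2]-.063*x; c3=((b[0]+b[1])/2)[:2]-.277*x
print(c1,c2,c3)
# check in side view
for p in a+b: print(np.round(proj(S,p),1))
# tall pail
print('tall',onz(T,171,222,.135))
print(R.from_rotvec(status.get_obs()['tool_rot']).as_matrix())
E
```

```text
grip (array([ 0.5258, -0.3185,  0.1516]), np.float64(0.0022177540629672006)) knob (array([ 0.4296, -0.3411,  0.0351]), np.float64(0.00043631809166684625))
gripends [ 0.519  -0.2854  0.15  ] [ 0.5342 -0.354   0.15  ] 0.07024943085758249 102.4888764279494
bottomc [ 0.5258 -0.3192  0.003 ] rim c [ 0.5215 -0.3175  0.085 ]
[0.4968 0.117  0.06  ]
[ 0.5069 -0.117   0.06  ]
[0.6209 0.1266 0.066 ]
[ 0.6357 -0.1074  0.066 ]
[0.8309 0.1352 0.07  ]
[ 0.8452 -0.0911  0.07  ]
[np.float64(0.23428059861386852), np.float64(0.23449450800518282), np.float64(0.12456583486134302)]
stand yaw 3.044939649806941
[0.5658 0.0034] [0.5654 0.0062] [0.5615 0.0074]
[271.8 190.9]
[340.2 241. ]
[306.6 163.8]
[376.5 208.5]
[361.6 125.7]
[428.7 162.8]
tall [0.5528 0.2929 0.135 ]
[[-0.9276  0.3735 -0.0007]
 [ 0.3735  0.9276 -0.0012]
 [ 0.0002 -0.0013 -1.    ]]
```

```bash
cat > go.py <<'E'
import sys
from h import *
def go(x,y,z,yaw):
    o=status.get_obs(); M=R.from_rotvec(o['tool_rot']).as_matrix()
    cur=np.degrees(np.arctan2(M[1,1],M[0,1])); d=(yaw-cur+180)%360-180
    print('t',round(o['t'],2),'tcp',o['tool_pos'].round(4),'yawY %.1f tilt %.4f'%(cur,M[2,2]),'slide',(M.T@(np.array([x,y,z])-o['tool_pos'])).round(4),'spin',round(-d,1),'F',o['contact_force'].round(1),'open',round(o['opening'],4),'grip',round(o['grip_force'],1),'q6',round(o['q'][5],2))
if __name__=='__main__': go(*map(float,sys.argv[1:5]))
E
python3 go.py 0.526 -0.3185 0.303 13
```

```text
t 0.2 tcp [0.2333 0.5795 0.3031] yawY 68.1 tilt -1.0000 slide [-0.6069 -0.7237  0.001 ] spin 55.1 F [ 0.6 -0.2  0.2] open 0.0856 grip 0.0 q6 -0.12
```

Call:
arm_command([
  {"slide": [-0.607,-0.724,0],"spin": 55,"gripper": 1},
  {"slide": [-0.607,-0.724,0],"spin": 55,"gripper": 1},
  {"slide": [-0.607,-0.724,0],"spin": 55,"gripper": 1},
  {"slide": [-0.607,-0.724,0],"spin": 55,"gripper": 1},
  {"slide": [-0.607,-0.724,0],"spin": 55,"gripper": 1},
  {"slide": [-0.607,-0.724,0],"spin": 55,"gripper": 1},
  {"slide": [-0.607,-0.724,0],"spin": 55,"gripper": 1},
  {"slide": [-0.607,-0.724,0],"spin": 55,"gripper": 1},
])

```text
t: 0.87
tool_pos: [0.3366, 0.261, 0.3038]
tool_rot: [1.96, 2.455, 0.001]
contact_force: [1.2, -0.0, 0.4]
opening: 0.0854
grip_force: 0.0
```

```bash
python3 go.py 0.526 -0.3185 0.303 13
```

```text
t 0.87 tcp [0.3366 0.261  0.3038] yawY 12.8 tilt -1.0000 slide [-0.6071  0.0563  0.0008] spin -0.2 F [ 1.2 -0.   0.4] open 0.0854 grip 0.0 q6 0.26
```

Call:
arm_command([
  {"slide": [-0.607,0.056,0],"spin": 0,"gripper": 1},
  {"slide": [-0.607,0.056,0],"spin": 0,"gripper": 1},
  {"slide": [-0.607,0.056,0],"spin": 0,"gripper": 1},
  {"slide": [-0.607,0.056,0],"spin": 0,"gripper": 1},
  {"slide": [-0.607,0.056,0],"spin": 0,"gripper": 1},
  {"slide": [-0.607,0.056,0],"spin": 0,"gripper": 1},
  {"slide": [-0.607,0.056,0],"spin": 0,"gripper": 1},
  {"slide": [-0.607,0.056,0],"spin": 0,"gripper": 1},
])

```text
t: 1.53
tool_pos: [0.4416, -0.0558, 0.304]
tool_rot: [1.955, 2.459, 0.001]
contact_force: [0.1, -0.3, 0.5]
opening: 0.0852
grip_force: 0.0
```

```bash
python3 go.py 0.526 -0.3185 0.303 13
```

```text
t 1.53 tcp [ 0.4416 -0.0558  0.304 ] yawY 13.0 tilt -1.0000 slide [-0.275   0.023   0.0011] spin 0.0 F [ 0.1 -0.3  0.5] open 0.0852 grip 0.0 q6 -0.52
```

Call:
arm_command([
  {"slide": [-0.275,0.023,0],"spin": 0,"gripper": 1},
  {"slide": [-0.275,0.023,0],"spin": 0,"gripper": 1},
  {"slide": [-0.275,0.023,0],"spin": 0,"gripper": 1},
  {"slide": [-0.275,0.023,0],"spin": 0,"gripper": 1},
  {"slide": [-0.275,0.023,0],"spin": 0,"gripper": 1},
  {"slide": [-0.275,0.023,0],"spin": 0,"gripper": 1},
  {"slide": [-0.275,0.023,0],"spin": 0,"gripper": 1},
  {"slide": [-0.275,0.023,0],"spin": 0,"gripper": 1},
])

```text
t: 2.2
tool_pos: [0.5264, -0.3207, 0.303]
tool_rot: [-1.959, -2.456, 0.002]
contact_force: [-0.9, 0.4, 1.0]
opening: 0.0854
grip_force: 0.0
```

```bash
python3 go.py 0.526 -0.3185 0.204 13
```

```text
t 2.2 tcp [ 0.5264 -0.3207  0.303 ] yawY 12.8 tilt -1.0000 slide [0.0023 0.0002 0.099 ] spin -0.2 F [-0.9  0.4  1. ] open 0.0854 grip 0.0 q6 -0.89
```

Call:
arm_command([
  {"slide": [0.002,0,0.035],"spin": 0,"gripper": 1},
  {"slide": [0.002,0,0.065],"spin": 0,"gripper": 1},
  {"slide": [0.002,0,0.085],"spin": 0,"gripper": 1},
  {"slide": [0.002,0,0.099],"spin": 0,"gripper": 1},
  {"slide": [0.002,0,0.099],"spin": 0,"gripper": 0},
  {"slide": [0.002,0,0.099],"spin": 0,"gripper": -1},
  {"slide": [0.002,0,0.099],"spin": 0,"gripper": -1},
  {"slide": [0.002,0,0.099],"spin": 0,"gripper": -1},
], newtons=60)

```text
t: 2.87
tool_pos: [0.5267, -0.3149, 0.2075]
tool_rot: [1.951, 2.457, 0.0]
contact_force: [-0.3, -0.4, 0.0]
opening: 0.0389
grip_force: 0.0
```

Call:
arm_command([
  {"slide": [0,0,0],"spin": 0,"gripper": -1},
  {"slide": [0,0,0],"spin": 0,"gripper": -1},
  {"slide": [0,0,0],"spin": 0,"gripper": -1},
  {"slide": [0,0,0],"spin": 0,"gripper": -1},
])

```text
t: 3.2
tool_pos: [0.5265, -0.3148, 0.2069]
tool_rot: [1.952, 2.457, 0.001]
contact_force: [-0.7, 1.0, 5.4]
opening: 0.016
grip_force: 58.5
```

```bash
python3 go.py 0.526 -0.3185 0.33 13; python3 -c "
from h import *
grab('side','s1.png')"
```

```text
t 3.2 tcp [ 0.5265 -0.3148  0.2069] yawY 13.1 tilt -1.0000 slide [-0.0038 -0.0011 -0.123 ] spin 0.1 F [-0.7  1.   5.4] open 0.016 grip 58.5 q6 -0.89
```

View pics/s1.png

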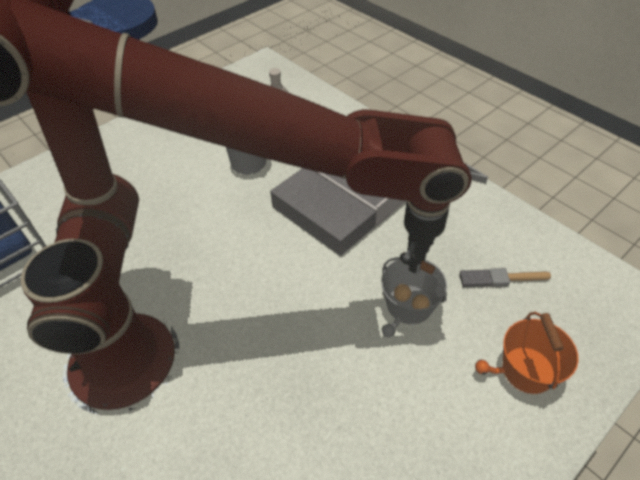

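The side view shows the fingers closed on the grip of the grey pail at (425,262), with the opening at 16 mm. Lifting.

Call:
arm_command([
  {"slide": [0,0,-0.006],"spin": 0,"gripper": -1},
  {"slide": [0,0,-0.018],"spin": 0,"gripper": -1},
  {"slide": [0,0,-0.038],"spin": 0,"gripper": -1},
  {"slide": [0,0,-0.06],"spin": 0,"gripper": -1},
  {"slide": [0,0,-0.08],"spin": 0,"gripper": -1},
  {"slide": [0,0,-0.1],"spin": 0,"gripper": -1},
  {"slide": [0,0,-0.115],"spin": 0,"gripper": -1},
  {"slide": [0,0,-0.12],"spin": 0,"gripper": -1},
])

```text
t: 3.92
tool_pos: [0.5262, -0.3147, 0.328]
tool_rot: [1.952, 2.457, 0.0]
contact_force: [1.4, 0.5, -4.1]
opening: 0.0157
grip_force: 58.8
```

```bash
python3 go.py 0.562 0.005 0.327 3.2;  python3 -c "
from h import *
d=grab('side'); cv2.imwrite('pics/s2.png',cv2.resize(d['frame'][100:340,320:640,::-1],(640,480)))"
```

```text
t 3.92 tcp [ 0.5262 -0.3147  0.328 ] yawY 13.1 tilt -1.0000 slide [0.3033 0.1072 0.0004] spin 9.9 F [ 1.4  0.5 -4.1] open 0.0157 grip 58.8 q6 -0.89
```

View pics/s2.png

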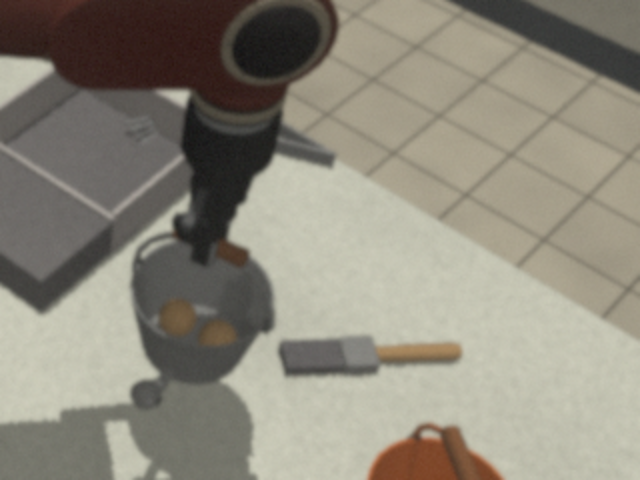

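The pail is lifted and upright, with both balls inside (crop (178,315) and (218,333)). Carrying it over the step.

Call:
arm_command([
  {"slide": [0.006,0.002,0],"spin": 0,"gripper": -1},
  {"slide": [0.018,0.006,0],"spin": 1,"gripper": -1},
  {"slide": [0.036,0.012,0],"spin": 2,"gripper": -1},
  {"slide": [0.058,0.02,0],"spin": 3,"gripper": -1},
  {"slide": [0.081,0.028,0],"spin": 4,"gripper": -1},
  {"slide": [0.104,0.036,0],"spin": 5,"gripper": -1},
  {"slide": [0.127,0.044,0],"spin": 6,"gripper": -1},
  {"slide": [0.15,0.052,0],"spin": 7,"gripper": -1},
])

```text
t: 4.63
tool_pos: [0.5416, -0.1546, 0.3222]
tool_rot: [-2.099, -2.332, 0.002]
contact_force: [1.0, -0.4, -4.2]
opening: 0.0161
grip_force: 58.7
```

```bash
python3 go.py 0.562 0.009 0.327 3.2
```

```text
t 4.63 tcp [ 0.5416 -0.1546  0.3222] yawY 6.0 tilt -1.0000 slide [ 0.1605  0.0375 -0.0045] spin 2.8 F [ 1.  -0.4 -4.2] open 0.0161 grip 58.7 q6 -0.52
```

Call:
arm_command([
  {"slide": [0.023,0.005,0],"spin": 1,"gripper": -1},
  {"slide": [0.046,0.011,0],"spin": 2,"gripper": -1},
  {"slide": [0.069,0.016,0],"spin": 3,"gripper": -1},
  {"slide": [0.092,0.021,0],"spin": 3,"gripper": -1},
  {"slide": [0.115,0.027,0],"spin": 3,"gripper": -1},
  {"slide": [0.138,0.032,0],"spin": 3,"gripper": -1},
  {"slide": [0.153,0.036,0],"spin": 3,"gripper": -1},
  {"slide": [0.16,0.037,0],"spin": 3,"gripper": -1},
])

```text
t: 5.3
tool_pos: [0.5615, 0.009, 0.3224]
tool_rot: [-2.156, -2.28, 0.003]
contact_force: [-0.2, -0.5, -4.6]
opening: 0.0161
grip_force: 58.7
```

Call:
arm_command([
  {"slide": [0,0,0],"spin": 0,"gripper": -1},
  {"slide": [0,0,0],"spin": 0,"gripper": -1},
  {"slide": [0,0,0],"spin": 0,"gripper": -1},
  {"slide": [0,0,0],"spin": 0,"gripper": -1},
])

```text
t: 5.63
tool_pos: [0.5622, 0.0056, 0.3246]
tool_rot: [-2.163, -2.278, 0.001]
contact_force: [-0.6, -0.1, -4.8]
opening: 0.0161
grip_force: 58.7
```

```bash
python3 go.py 0.562 0.009 0.268 3.2; python3 -c "
from h import *
T=grab('top');S=grab('side')
A=cv2.resize(T['frame'][110:290,200:360,::-1],(400,450));B=cv2.resize(S['frame'][90:270,250:410,::-1],(400,450))
cv2.imwrite('pics/p3.png',np.hstack([A,B]))"
```

```text
t 5.63 tcp [0.5622 0.0056 0.3246] yawY 3.0 tilt -1.0000 slide [0.0034 0.0001 0.0566] spin -0.2 F [-0.6 -0.1 -4.8] open 0.0161 grip 58.7 q6 -0.17
```

View pics/p3.png

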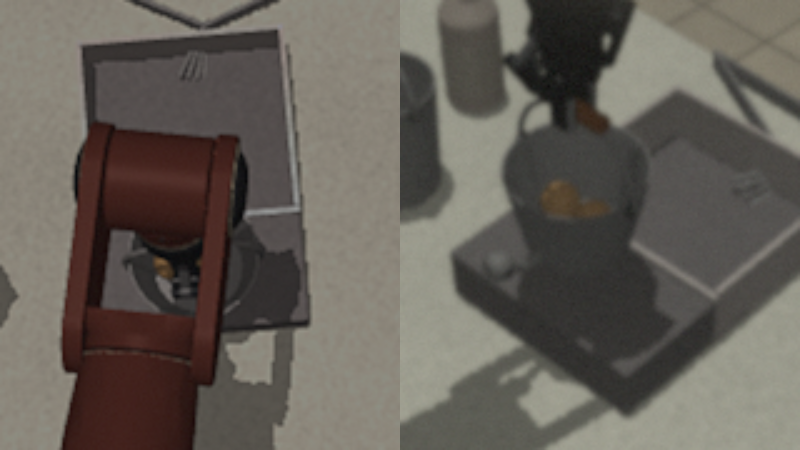

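```bash
python3 -c "
from h import *
S=imaging.get_image('side')
k=onz(S,289.2,194.8,.152);print(k)
rel=k[:2]-[.5645,.0055];t=np.radians(3.2);print(rel@[np.cos(t),np.sin(t)],rel@[-np.sin(t),np.cos(t)])
print(proj(S,[.562,.0045,.203]))"
```

```text
[0.46420851 0.0014739  0.152     ]
-0.10035985770223144 0.0015785954993052893
(np.float64(320.3068915395088), np.float64(156.1239115907556))
```

The knob measures stand (-100, 2) mm, pointing away from the tray, and the pail is centred over the seat. Lowering it.

Call:
arm_command([
  {"slide": [0,0,0.01],"spin": 0,"gripper": -1},
  {"slide": [0,0,0.022],"spin": 0,"gripper": -1},
  {"slide": [0,0,0.034],"spin": 0,"gripper": -1},
  {"slide": [0,0,0.044],"spin": 0,"gripper": -1},
  {"slide": [0,0,0.051],"spin": 0,"gripper": -1},
  {"slide": [0,0,0.055],"spin": 0,"gripper": -1},
  {"slide": [0,0,0.057],"spin": 0,"gripper": -1},
  {"slide": [0,0,0.057],"spin": 0,"gripper": -1},
])

```text
t: 6.45
tool_pos: [0.5624, 0.0066, 0.2678]
tool_rot: [2.161, 2.28, 0.0]
contact_force: [0.3, 0.7, -4.4]
opening: 0.0162
grip_force: 58.7
```

```bash
python3 go.py 0.562 0.0056 0.266 3.2
```

```text
t 6.45 tcp [0.5624 0.0066 0.2678] yawY 3.1 tilt -1.0000 slide [-0.001  -0.0004  0.0018] spin -0.1 F [ 0.3  0.7 -4.4] open 0.0162 grip 58.7 q6 -0.17
```

Not touching yet; lower 3 mm more in small steps.

Call:
arm_command([
  {"slide": [0,0,0.001],"spin": 0,"gripper": -1},
  {"slide": [0,0,0.002],"spin": 0,"gripper": -1},
  {"slide": [0,0,0.003],"spin": 0,"gripper": -1},
  {"slide": [0,0,0.003],"spin": 0,"gripper": -1},
])

```text
t: 6.78
tool_pos: [0.5632, 0.0067, 0.267]
tool_rot: [2.159, 2.278, 0.004]
contact_force: [0.2, 0.4, 3.2]
opening: 0.0154
grip_force: 59.6
```

```bash
python3 go.py 0.562 0.0056 0.266 3.2
```

```text
t 6.78 tcp [0.5632 0.0067 0.267 ] yawY 3.1 tilt -1.0000 slide [-0.001  -0.0013  0.001 ] spin -0.1 F [0.2 0.4 3.2] open 0.0154 grip 59.6 q6 -0.17
```

Call:
arm_command([
  {"slide": [0,0,0],"spin": 0,"gripper": -0.3},
  {"slide": [0,0,0],"spin": 0,"gripper": 0.3},
  {"slide": [0,0,0],"spin": 0,"gripper": 1},
  {"slide": [0,0,0],"spin": 0,"gripper": 1},
  {"slide": [0,0,-0.02],"spin": 0,"gripper": 1},
  {"slide": [0,0,-0.05],"spin": 0,"gripper": 1},
  {"slide": [0,0,-0.08],"spin": 0,"gripper": 1},
  {"slide": [0,0,-0.09],"spin": 0,"gripper": 1},
])

```text
t: 7.45
tool_pos: [0.5635, 0.0064, 0.3603]
tool_rot: [2.157, 2.276, 0.007]
contact_force: [0.1, 0.4, 1.7]
opening: 0.0853
grip_force: 0.0
```

```bash
python3 go.py 0.42 0 0.36 93.2
```

```text
t 7.45 tcp [0.5635 0.0064 0.3603] yawY 3.1 tilt -1.0000 slide [ 0.0013 -0.1437 -0.0008] spin -90.1 F [0.1 0.4 1.7] open 0.0853 grip 0.0 q6 -0.17
```

Call:
arm_command([
  {"slide": [0,-0.02,0],"spin": -7,"gripper": 1},
  {"slide": [0,-0.05,0],"spin": -14,"gripper": 1},
  {"slide": [0,-0.08,0],"spin": -21,"gripper": 1},
  {"slide": [0,-0.11,0],"spin": -28,"gripper": 1},
  {"slide": [0,-0.13,0],"spin": -35,"gripper": 1},
  {"slide": [0,-0.144,0],"spin": -42,"gripper": 1},
  {"slide": [0,-0.144,0],"spin": -49,"gripper": 1},
  {"slide": [0,-0.144,0],"spin": -56,"gripper": 1},
])

```text
t: 8.12
tool_pos: [0.4177, -0.0012, 0.3545]
tool_rot: [0.829, 3.03, -0.0]
contact_force: [-0.1, 0.3, -0.5]
opening: 0.0853
grip_force: 0.0
```

Call:
arm_command([
  {"slide": [0,0,0],"spin": -7,"gripper": 1},
  {"slide": [0,0,0],"spin": -14,"gripper": 1},
  {"slide": [0,0,0],"spin": -21,"gripper": 1},
  {"slide": [0,0,0],"spin": -28,"gripper": 1},
  {"slide": [0,0,0],"spin": -34,"gripper": 1},
  {"slide": [0,0,0],"spin": -34,"gripper": 1},
])

```text
t: 8.62
tool_pos: [0.4184, -0.0012, 0.3543]
tool_rot: [0.086, -3.14, -0.0]
contact_force: [-0.4, -0.7, 0.7]
opening: 0.085
grip_force: 0.0
```

```bash
python3 go.py 0.458 0 0.36 93.2; python3 -c "
from h import *
T=grab('top');S=grab('side')
A=cv2.resize(T['frame'][110:290,200:360,::-1],(400,450));B=cv2.resize(S['frame'][110:270,250:392,::-1],(400,450))
cv2.imwrite('pics/p4.png',np.hstack([A,B]))"
```

```text
t 8.62 tcp [ 0.4184 -0.0012  0.3543] yawY 93.2 tilt -1.0000 slide [-0.0396 -0.001  -0.0057] spin -0.0 F [-0.4 -0.7  0.7] open 0.085 grip 0.0 q6 -1.81
```

View pics/p4.png

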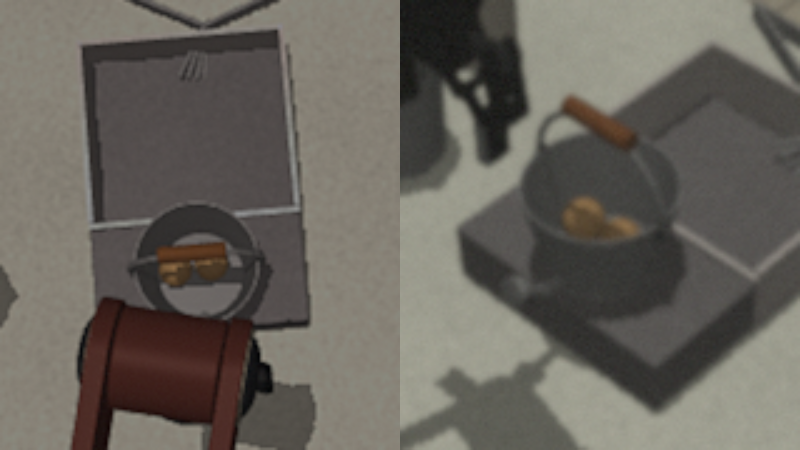

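The pail stands on the step inside the lip, balls in it. Knob at crop (514,290), which is side (290.5,213.1); grip at top (276.8,210.8).

```bash
python3 -c "
from h import *
T=imaging.get_image('top');S=imaging.get_image('side')
k=onz(S,290.5,213.1,.094);g=onz(T,276.8,210.8,.21);r=onz(T,200+197/2.5,110+262/2.5,.145);b=onz(T,200+202/2.5,110+276/2.5,.063);
t=np.radians(3.2);M=np.array([[np.cos(t),np.sin(t)],[-np.sin(t),np.cos(t)]])
for p in (k,g,r,b): print(p.round(4),(M@(p[:2]-[.5645,.0055])).round(4))
"; python3 go.py 0.458 0 0.36 93.2
```

```text
[0.4627 0.0014 0.094 ] [-0.1019  0.0016]
[0.5636 0.0037 0.21  ] [-0.001  -0.0017]
[0.564 0.003 0.145] [-0.0006 -0.0025]
[0.5615 0.0029 0.063 ] [-0.0032 -0.0024]
t 8.82 tcp [ 0.4185 -0.0011  0.3546] yawY 93.0 tilt -1.0000 slide [-0.0395 -0.0009 -0.0054] spin -0.2 F [-0.  -0.2  0.6] open 0.0852 grip 0.0 q6 -1.8
```

Call:
arm_command([
  {"slide": [-0.02,0,0.03],"spin": 0,"gripper": 1},
  {"slide": [-0.038,0,0.06],"spin": 0,"gripper": 1},
  {"slide": [-0.038,0,0.095],"spin": 0,"gripper": 1},
  {"slide": [-0.038,0,0.13],"spin": 0,"gripper": 1},
  {"slide": [-0.038,0,0.155],"spin": 0,"gripper": 1},
  {"slide": [-0.038,0,0.17],"spin": 0,"gripper": 1},
  {"slide": [-0.038,0,0.18],"spin": 0,"gripper": 1},
  {"slide": [-0.038,0,0.18],"spin": 0,"gripper": 1},
])

```text
t: 9.48
tool_pos: [0.4551, 0.0011, 0.1724]
tool_rot: [0.082, -3.136, -0.001]
contact_force: [0.4, 0.1, 0.7]
opening: 0.0852
grip_force: 0.0
```

```bash
python3 go.py 0.457 -0.0005 0.15 93.2
```

```text
t 9.48 tcp [0.4551 0.0011 0.1724] yawY 93.0 tilt -1.0000 slide [-0.0019 -0.0017  0.0224] spin -0.2 F [0.4 0.1 0.7] open 0.0852 grip 0.0 q6 -1.78
```

Call:
arm_command([
  {"slide": [-0.002,-0.002,0.008],"spin": 0,"gripper": 1},
  {"slide": [-0.002,-0.002,0.016],"spin": 0,"gripper": 1},
  {"slide": [-0.002,-0.002,0.022],"spin": 0,"gripper": 1},
  {"slide": [-0.002,-0.002,0.022],"spin": 0,"gripper": 0.3},
  {"slide": [-0.002,-0.002,0.022],"spin": 0,"gripper": 0},
  {"slide": [-0.002,-0.002,0.022],"spin": 0,"gripper": -0.3},
  {"slide": [-0.002,-0.002,0.022],"spin": 0,"gripper": -1},
  {"slide": [-0.002,-0.002,0.022],"spin": 0,"gripper": -1},
], newtons=40)

```text
t: 10.15
tool_pos: [0.4588, -0.001, 0.1535]
tool_rot: [-0.084, 3.14, -0.0]
contact_force: [-4.0, 0.8, 4.4]
opening: 0.0259
grip_force: 41.7
```

Call:
arm_command([
  {"slide": [0,0,0],"spin": 0,"gripper": -1},
  {"slide": [0,0,0],"spin": 0,"gripper": -1},
  {"slide": [0,0,0],"spin": 0,"gripper": -1},
  {"slide": [0,0,0],"spin": 0,"gripper": -1},
])

```text
t: 10.48
tool_pos: [0.4588, -0.001, 0.1534]
tool_rot: [-0.084, 3.14, -0.0]
contact_force: [-1.7, 0.8, 4.3]
opening: 0.0253
grip_force: 39.1
```

```bash
python3 go.py 0.457 -0.0005 0.15 93.2; python3 -c "
from h import *
T=grab('top');S=grab('side')
A=cv2.resize(T['frame'][110:290,200:360,::-1],(400,450));B=cv2.resize(S['frame'][110:270,250:392,::-1],(400,450))
cv2.imwrite('pics/p5.png',np.hstack([A,B]))"
```

```text
t 10.48 tcp [ 0.4588 -0.001   0.1534] yawY 93.1 tilt -1.0000 slide [0.0018 0.0006 0.0034] spin -0.1 F [-1.7  0.8  4.3] open 0.0253 grip 39.1 q6 -1.79
```

View pics/p5.png

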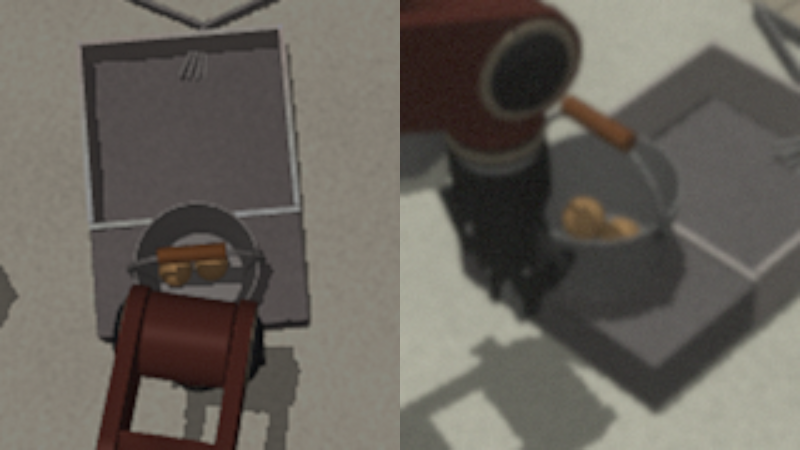

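Both pads are on the ball (opening 25 mm, which reads about 2 mm low as it did on the grip), and the rim is clear of the gripper body. Now tipping along an arc about the lower front edge.

Call:
arm_command([
  {"slide": [-0.001,0,-0.004],"spin": 0,"gripper": -1},
  {"slide": [-0.004,0,-0.013],"spin": 0,"gripper": -1},
  {"slide": [-0.008,0,-0.025],"spin": 0,"gripper": -1},
  {"slide": [-0.013,0,-0.035],"spin": 0,"gripper": -1},
  {"slide": [-0.019,0,-0.044],"spin": 0,"gripper": -1},
  {"slide": [-0.026,0,-0.053],"spin": 0,"gripper": -1},
  {"slide": [-0.033,0,-0.062],"spin": 0,"gripper": -1},
  {"slide": [-0.041,0,-0.07],"spin": 0,"gripper": -1},
], newtons=60)

```text
t: 11.25
tool_pos: [0.5003, 0.0012, 0.2245]
tool_rot: [-0.084, 3.14, -0.0]
contact_force: [-3.5, 0.4, 3.2]
opening: 0.025
grip_force: 59.2
```

```bash
python3 go.py 0.65 -0.0005 0.28 93.2; python3 -c "
from h import *
T=grab('top');S=grab('side')
A=cv2.resize(T['frame'][110:290,200:360,::-1],(400,450));B=cv2.resize(S['frame'][90:270,250:410,::-1],(400,450))
cv2.imwrite('pics/p6.png',np.hstack([A,B]))"
```

```text
t 11.25 tcp [0.5003 0.0012 0.2245] yawY 93.1 tilt -1.0000 slide [-0.1494 -0.0098 -0.0555] spin -0.1 F [-3.5  0.4  3.2] open 0.025 grip 59.2 q6 -1.77
```

View pics/p6.png

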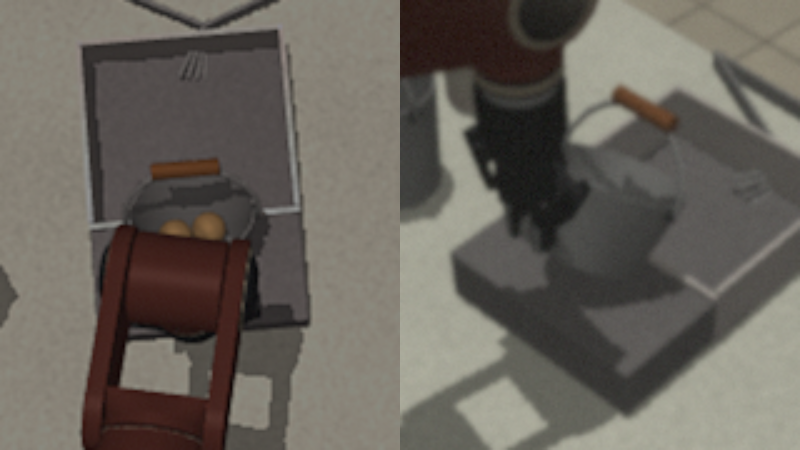

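The pail is tilted about 30°, pivoting at the lip, with the balls still in it. Continuing.

Call:
arm_command([
  {"slide": [-0.008,0,-0.007],"spin": 0,"gripper": -1},
  {"slide": [-0.016,0,-0.014],"spin": 0,"gripper": -1},
  {"slide": [-0.025,0,-0.021],"spin": 0,"gripper": -1},
  {"slide": [-0.034,0,-0.027],"spin": 0,"gripper": -1},
  {"slide": [-0.043,0,-0.033],"spin": 0,"gripper": -1},
  {"slide": [-0.052,0,-0.038],"spin": 0,"gripper": -1},
  {"slide": [-0.062,0,-0.043],"spin": 0,"gripper": -1},
  {"slide": [-0.071,0,-0.047],"spin": 0,"gripper": -1},
])

```text
t: 12.02
tool_pos: [0.5715, 0.0052, 0.2704]
tool_rot: [-0.084, 3.139, 0.001]
contact_force: [0.2, 0.5, -0.4]
opening: 0.0249
grip_force: 59.2
```

Call:
arm_command([
  {"slide": [-0.01,0,-0.003],"spin": 0,"gripper": -1},
  {"slide": [-0.02,0,-0.006],"spin": 0,"gripper": -1},
  {"slide": [-0.03,0,-0.009],"spin": 0,"gripper": -1},
  {"slide": [-0.041,0,-0.012],"spin": 0,"gripper": -1},
  {"slide": [-0.052,0,-0.015],"spin": 0,"gripper": -1},
  {"slide": [-0.063,0,-0.018],"spin": 0,"gripper": -1},
  {"slide": [-0.073,0,-0.021],"spin": 0,"gripper": -1},
  {"slide": [-0.082,0,-0.024],"spin": 0,"gripper": -1},
])

```text
t: 12.68
tool_pos: [0.6524, 0.0094, 0.291]
tool_rot: [0.084, -3.137, -0.0]
contact_force: [-0.8, 0.5, -3.2]
opening: 0.0243
grip_force: 59.1
```

Call:
arm_command([
  {"slide": [0,0,-0.002],"spin": 0,"gripper": -1},
  {"slide": [0,0,-0.004],"spin": 0,"gripper": -1},
  {"slide": [0,0,-0.006],"spin": 0,"gripper": -1},
  {"slide": [0,0,-0.008],"spin": 0,"gripper": -1},
  {"slide": [0,0,-0.008],"spin": 0,"gripper": -1},
  {"slide": [0,0,-0.008],"spin": 0,"gripper": -1},
  {"slide": [0,0,-0.008],"spin": 0,"gripper": -1},
  {"slide": [0,0,-0.008],"spin": 0,"gripper": -1},
])

```text
t: 13.35
tool_pos: [0.652, 0.0094, 0.3018]
tool_rot: [0.084, -3.14, 0.0]
contact_force: [-1.1, 0.2, -3.8]
opening: 0.0247
grip_force: 59.1
```

```bash
cat > wood.py <<'E'
from h import *
t=np.radians(3.2);M=np.array([[np.cos(t),np.sin(t)],[-np.sin(t),np.cos(t)]])
def blobs(n,zs,tag):
    d=grab(n,tag); hsv=cv2.cvtColor(d['frame'],cv2.COLOR_RGB2HSV)
    m=cv2.inRange(hsv,(5,90,60),(25,255,255))
    c,_,st,ce=cv2.connectedComponentsWithStats(m)
    for i in range(1,c):
        if st[i,4]>15 and 200<ce[i][0]<460 :
            u,v=ce[i]; print(n,ce[i].round(1),st[i].tolist(),'hsv',hsv[int(v),int(u)],[(z,(M@(onz(d,u,v,z)[:2]-[.5645,.0055])).round(3).tolist()) for z in zs])
import sys
blobs('top',(.025,.21),'w%s_t.png'%sys.argv[1]);blobs('side',(.025,.21),'w%s_s.png'%sys.argv[1])
E
python3 go.py 0.65 -0.0005 0.28 93.2; python3 wood.py 1
```

```text
t 13.35 tcp [0.652  0.0094 0.3018] yawY 93.1 tilt -1.0000 slide [ 0.0025 -0.0097  0.0218] spin -0.1 F [-1.1  0.2 -3.8] open 0.0247 grip 59.1 q6 -1.72
top [254.5 136.2] [243, 124, 27, 26, 227] hsv [  5 131  80] [(0.025, [0.26, 0.059]), (0.21, [0.199, 0.042])]
top [274.2 136.9] [267, 127, 14, 20, 103] hsv [  5 138  74] [(0.025, [0.253, 0.001]), (0.21, [0.193, -0.009])]
top [234.4 132.4] [231, 128, 9, 12, 34] hsv [  4 140  71] [(0.025, [0.276, 0.117]), (0.21, [0.213, 0.093])]
top [285.5 142.2] [281, 129, 10, 27, 89] hsv [  3 131  74] [(0.025, [0.234, -0.031]), (0.21, [0.177, -0.037])]
top [234.8 149.6] [230, 136, 9, 29, 100] hsv [  4 145  72] [(0.025, [0.224, 0.119]), (0.21, [0.167, 0.095])]
top [434.4 148.9] [423, 137, 23, 26, 173] hsv [ 15 132 126] [(0.025, [0.18, -0.468]), (0.21, [0.129, -0.42])]
top [283.5 158.8] [280, 155, 8, 8, 23] hsv [  4 135  72] [(0.025, [0.185, -0.021]), (0.21, [0.133, -0.029])]
top [283.4 167.2] [280, 164, 8, 7, 16] hsv [  5 129  75] [(0.025, [0.16, -0.019]), (0.21, [0.111, -0.027])]
top [252.9 193.3] [236, 187, 36, 14, 160] hsv [  5 147  66] [(0.025, [0.089
[... 3699 characters left out ...]
25, [0.609, 0.947]), (0.21, [0.367, 0.638])]
side [266.4   3.4] [264, 0, 7, 8, 22] hsv [  4 182  59] [(0.025, [0.636, 0.919]), (0.21, [0.389, 0.614])]
side [301.4   5.5] [272, 0, 58, 18, 234] hsv [  4 135  64] [(0.025, [0.713, 0.806]), (0.21, [0.451, 0.524])]
side [337.5   2. ] [330, 0, 17, 6, 32] hsv [  5 135  66] [(0.025, [0.825, 0.723]), (0.21, [0.542, 0.457])]
side [237.9 104.2] [231, 98, 15, 14, 82] hsv [ 11 136  88] [(0.025, [0.142, 0.498]), (0.21, [-0.008, 0.276])]
side [384.1 154.1] [376, 146, 15, 18, 102] hsv [ 16 118 108] [(0.025, [0.266, 0.025]), (0.21, [0.092, -0.105])]
side [397.9 165.3] [392, 159, 13, 13, 132] hsv [ 17 119 111] [(0.025, [0.256, -0.032]), (0.21, [0.084, -0.15])]
```

Both balls show in the side view at about stand (0.25, 0.02) and (0.25, -0.03), inside the tray by the far wall. Now checking the tilt from the bail grip's pixels.

```bash
python3 - <<'E'
from h import *
S=grab('side')
hsv=cv2.cvtColor(S['frame'],cv2.COLOR_RGB2HSV)
m=cv2.inRange(hsv,(4,110,60),(14,255,255)); m[:,:300]=0; m[:90]=0; m[240:]=0; m[:,460:]=0
ys,xs=np.nonzero(m); print(len(xs))
c,_,st,ce=cv2.connectedComponentsWithStats(m)
for i in range(1,c):
    if st[i,4]>6: print(ce[i].round(1),st[i])
th0=np.radians(3.2)
k=np.array([.652+.004,.0094-.0005,.242])
for th in (70,75,80,85,90,95,100):
    t=np.radians(th);x=.1*np.cos(t)+.116*np.sin(t);z=-.1*np.sin(t)+.116*np.cos(t)
    print(th,np.round([proj(S,k+[x*np.cos(th0)-s*np.sin(th0),x*np.sin(th0)+s*np.cos(th0),z]) for s in(-.03,.03)],0).tolist())
E
```

```text
35
[379.9 148.4] [376 145   9   8  33]
70 [[398.0, 119.0], [379.0, 109.0]]
75 [[396.0, 124.0], [377.0, 114.0]]
80 [[394.0, 129.0], [376.0, 119.0]]
85 [[392.0, 134.0], [373.0, 124.0]]
90 [[390.0, 139.0], [371.0, 129.0]]
95 [[387.0, 144.0], [368.0, 134.0]]
100 [[384.0, 149.0], [366.0, 138.0]]
```

The grip shows at side (380,148), which fits a tilt of about 95°. Lowering along the reverse arc.

Call:
arm_command([
  {"slide": [0,0,0.006],"spin": 0,"gripper": -1},
  {"slide": [0,0,0.012],"spin": 0,"gripper": -1},
  {"slide": [0,0,0.018],"spin": 0,"gripper": -1},
  {"slide": [0,0,0.024],"spin": 0,"gripper": -1},
  {"slide": [0.01,0,0.023],"spin": 0,"gripper": -1},
  {"slide": [0.021,0,0.0225],"spin": 0,"gripper": -1},
  {"slide": [0.032,0,0.0225],"spin": 0,"gripper": -1},
  {"slide": [0.042,0,0.023],"spin": 0,"gripper": -1},
])

```text
t: 14.17
tool_pos: [0.6095, 0.0071, 0.2789]
tool_rot: [-0.084, 3.14, -0.0]
contact_force: [0.5, -0.5, -2.1]
opening: 0.0247
grip_force: 59.3
```

```bash
python3 go.py 0.611 0.007 0.279 93.2; python3 - <<'E'
from h import *
S=grab('side')
hsv=cv2.cvtColor(S['frame'],cv2.COLOR_RGB2HSV)
m=cv2.inRange(hsv,(4,100,60),(22,255,255)); m[:,300:460]=m[:,300:460]; m[:,:300]=0; m[:80]=0; m[240:]=0; m[:,460:]=0
c,_,st,ce=cv2.connectedComponentsWithStats(m)
for i in range(1,c):
    if st[i,4]>6: print(ce[i].round(1),st[i],hsv[int(ce[i][1]),int(ce[i][0])])
E
```

```text
t 14.17 tcp [0.6095 0.0071 0.2789] yawY 93.1 tilt -1.0000 slide [-0.0015 -0.0002 -0.0001] spin -0.1 F [ 0.5 -0.5 -2.1] open 0.0247 grip 59.3 q6 -1.73
[373.  137.2] [362 130  23  15 140] [ 13 143  93]
[379.9 156.6] [379 153   3   8  18] [ 16 104 105]
[387.4 157. ] [385 152   6  11  40] [ 17 114 119]
[397.5 165.3] [392 159  12  14 116] [ 18 119 109]
```

Call:
arm_command([
  {"slide": [0.01,0,0.001],"spin": 0,"gripper": -1},
  {"slide": [0.02,0,0.0025],"spin": 0,"gripper": -1},
  {"slide": [0.03,0,0.005],"spin": 0,"gripper": -1},
  {"slide": [0.04,0,0.008],"spin": 0,"gripper": -1},
  {"slide": [0.049,0,0.012],"spin": 0,"gripper": -1},
  {"slide": [0.059,0,0.017],"spin": 0,"gripper": -1},
  {"slide": [0.068,0,0.022],"spin": 0,"gripper": -1},
  {"slide": [0.077,0,0.028],"spin": 0,"gripper": -1},
])

```text
t: 14.88
tool_pos: [0.5341, 0.0026, 0.2571]
tool_rot: [-0.084, 3.136, -0.003]
contact_force: [-12.6, -1.2, 26.7]
opening: 0.0245
grip_force: 61.8
```

```bash
cat > tilt.py <<'E'
from h import *
o=status.get_obs();p=o['tool_pos'];print(p.round(4),o['contact_force'].round(1))
S=grab('side'); hsv=cv2.cvtColor(S['frame'],cv2.COLOR_RGB2HSV)
m=cv2.inRange(hsv,(4,110,60),(22,255,255)); m[:,:300]=0; m[:80]=0; m[240:]=0; m[:,460:]=0
c,_,st,ce=cv2.connectedComponentsWithStats(m)
for i in range(1,c):
    if st[i,4]>12: print(ce[i].round(1),st[i])
t0=np.radians(3.2);k=p+[.004,-.0005,-.0594]
for th in range(0,105,15):
    t=np.radians(th);x=.1*np.cos(t)+.116*np.sin(t);z=-.1*np.sin(t)+.116*np.cos(t)
    print(th,np.round(proj(S,k+[x*np.cos(t0),x*np.sin(t0),z]),0).tolist())
E
python3 tilt.py
```

```text
[0.5341 0.0026 0.2571] [-12.6  -1.2  26.7]
[359.4 133.6] [348 126  23  16 141]
[384.  156.7] [379 152  11  11  81]
[397.8 164.9] [393 161  11  10  74]
0 [344.0, 99.0]
15 [352.0, 105.0]
30 [357.0, 115.0]
45 [359.0, 127.0]
60 [358.0, 141.0]
75 [354.0, 156.0]
90 [348.0, 171.0]
```

The side view puts the grip at (359,134), so tilt is about 50°. The lower edge sits on the step about 13 mm behind the planned point and the arm is pressing, so I'll shift back to relieve it.

Call:
arm_command([
  {"slide": [0.006,0,-0.001],"spin": 0,"gripper": -1},
  {"slide": [0.012,0,-0.001],"spin": 0,"gripper": -1},
  {"slide": [0.014,0,0],"spin": 0,"gripper": -1},
  {"slide": [0.014,0,0],"spin": 0,"gripper": -1},
])

```text
t: 15.27
tool_pos: [0.5186, 0.0021, 0.2514]
tool_rot: [0.084, -3.139, 0.001]
contact_force: [-3.4, -0.8, 6.6]
opening: 0.0246
grip_force: 60.2
```

```bash
python3 tilt.py
```

```text
[0.5186 0.0021 0.2514] [-3.4 -0.8  6.6]
[354.8 134.1] [343 127  24  15 142]
[384.4 156.6] [379 152  11  11  77]
[397.9 164.6] [393 160  11  11  70]
0 [339.0, 104.0]
15 [347.0, 111.0]
30 [353.0, 120.0]
45 [355.0, 132.0]
60 [354.0, 146.0]
75 [350.0, 161.0]
90 [344.0, 176.0]
```

Call:
arm_command([
  {"slide": [0.008,0,0.005],"spin": 0,"gripper": -1},
  {"slide": [0.017,0,0.012],"spin": 0,"gripper": -1},
  {"slide": [0.025,0,0.02],"spin": 0,"gripper": -1},
  {"slide": [0.033,0,0.028],"spin": 0,"gripper": -1},
  {"slide": [0.033,0,0.028],"spin": 0,"gripper": -1},
])

```text
t: 15.73
tool_pos: [0.4839, 0.0006, 0.2203]
tool_rot: [0.084, -3.134, -0.0]
contact_force: [-3.9, -1.4, 1.9]
opening: 0.0249
grip_force: 59.8
```

```bash
python3 tilt.py
```

```text
[0.4839 0.0006 0.2203] [-3.9 -1.4  1.9]
[341.7 137.2] [330 129  24  17 137]
[384.2 156.6] [379 152  11  10  78]
[397.8 164.6] [393 160  10  11  69]
0 [328.0, 124.0]
15 [337.0, 129.0]
30 [342.0, 138.0]
45 [344.0, 150.0]
60 [343.0, 163.0]
75 [340.0, 178.0]
90 [334.0, 192.0]
```

Call:
arm_command([
  {"slide": [0.007,0,0.008],"spin": 0,"gripper": -1},
  {"slide": [0.013,0,0.018],"spin": 0,"gripper": -1},
  {"slide": [0.019,0,0.028],"spin": 0,"gripper": -1},
  {"slide": [0.024,0,0.038],"spin": 0,"gripper": -1},
  {"slide": [0.028,0,0.048],"spin": 0,"gripper": -1},
  {"slide": [0.03,0,0.057],"spin": 0,"gripper": -1},
  {"slide": [0.031,0,0.063],"spin": 0,"gripper": -1},
  {"slide": [0.031,0,0.063],"spin": 0,"gripper": -1},
])

```text
t: 16.45
tool_pos: [0.4544, -0.001, 0.1577]
tool_rot: [0.084, -3.137, -0.001]
contact_force: [-2.0, -0.8, -1.3]
opening: 0.025
grip_force: 59.5
```

```bash
python3 tilt.py
```

```text
[ 0.4544 -0.001   0.1577] [-2.  -0.8 -1.3]
[320.  153.3] [308 145  24  18 149]
[384.1 156.8] [379 152  11  11  74]
[397.7 164.3] [393 160  11  12  62]
0 [319.0, 153.0]
15 [328.0, 158.0]
30 [333.0, 165.0]
45 [336.0, 176.0]
60 [335.0, 189.0]
75 [332.0, 202.0]
90 [326.0, 216.0]
```

Call:
arm_command([
  {"slide": [0,0,0.002],"spin": 0,"gripper": -1},
  {"slide": [0,0,0.004],"spin": 0,"gripper": -1},
  {"slide": [0,0,0.005],"spin": 0,"gripper": -1},
  {"slide": [0,0,0.005],"spin": 0,"gripper": -1},
])

```text
t: 16.83
tool_pos: [0.4559, -0.0011, 0.155]
tool_rot: [-0.084, 3.14, -0.0]
contact_force: [-1.8, 0.1, -1.2]
opening: 0.025
grip_force: 59.5
```

Call:
arm_command([
  {"slide": [0,0,0.001],"spin": 0,"gripper": -1},
  {"slide": [0,0,0.002],"spin": 0,"gripper": -1},
  {"slide": [0,0,0.002],"spin": 0,"gripper": -1},
  {"slide": [0,0,0.002],"spin": 0,"gripper": -1},
])

```text
t: 17.17
tool_pos: [0.4558, -0.0012, 0.1537]
tool_rot: [-0.084, 3.14, -0.0]
contact_force: [-4.8, 0.7, 4.6]
opening: 0.0248
grip_force: 60.0
```

Seated (force reversed to +4.6 N, same height as when grasped). Opening slowly and retreating upward.

Call:
arm_command([
  {"slide": [0,0,0],"spin": 0,"gripper": -0.3},
  {"slide": [0,0,0],"spin": 0,"gripper": 0.3},
  {"slide": [0,0,0],"spin": 0,"gripper": 1},
  {"slide": [0,0,0],"spin": 0,"gripper": 1},
  {"slide": [0,0,0],"spin": 0,"gripper": 1},
  {"slide": [0.003,0,-0.02],"spin": 0,"gripper": 1},
  {"slide": [0.01,0,-0.05],"spin": 0,"gripper": 1},
  {"slide": [0.02,0,-0.08],"spin": 0,"gripper": 1},
])

```text
t: 17.83
tool_pos: [0.4349, -0.0021, 0.2327]
tool_rot: [0.084, -3.138, -0.001]
contact_force: [0.1, -1.3, -0.1]
opening: 0.0854
grip_force: 0.0
```

Call:
arm_command([
  {"slide": [0.01,0,-0.03],"spin": 0,"gripper": 1},
  {"slide": [0.03,0,-0.06],"spin": 0,"gripper": 1},
  {"slide": [0.05,0,-0.09],"spin": 0,"gripper": 1},
  {"slide": [0.05,0,-0.09],"spin": 0,"gripper": 1},
  {"slide": [0.05,0,-0.09],"spin": 0,"gripper": 1},
  {"slide": [0.05,0,-0.09],"spin": 0,"gripper": 1},
])

```text
t: 18.33
tool_pos: [0.3856, -0.0049, 0.3225]
tool_rot: [-0.084, 3.14, 0.0]
contact_force: [-0.9, 0.5, -0.1]
opening: 0.0853
grip_force: 0.0
```

```bash
python3 - <<'E'
from h import *
print(status.get_obs()['tool_pos'],status.get_obs()['contact_force'])
t=np.radians(3.2);M=np.array([[np.cos(t),np.sin(t)],[-np.sin(t),np.cos(t)]])
P={}
for n in('top','side'):
    d=grab(n,'end_%s.png'%n); hsv=cv2.cvtColor(d['frame'],cv2.COLOR_RGB2HSV)
    m=cv2.inRange(hsv,(8,100,60),(24,255,255))
    m=cv2.morphologyEx(m,cv2.MORPH_OPEN,np.ones((3,3)))
    b=(215,110,345,260) if n=='top' else (260,90,440,260)
    k=np.zeros_like(m);k[b[1]:b[3],b[0]:b[2]]=1;m*=k
    c,_,st,ce=cv2.connectedComponentsWithStats(m)
    for i in range(1,c):
        if st[i,4]>20: print(n,ce[i].round(1),st[i].tolist(),[(z,(M@(onz(d,*ce[i],z)[:2]-[.5645,.0055])).round(3).tolist()) for z in(.025,.21)])
    P[n]=d
T,S=P['top'],P['side']
for q,z in(((0,0),.21),((-.1,0),.094)):
    w=M.T@np.array([-.003+q[0],q[1]])+[.5645,.0055]; print('expect',proj(T,[*w,z]),proj(S,[*w,z]))
E
```

```text
[ 0.38561643 -0.00488483  0.32251892] [-0.91875049  0.47349896 -0.08909356]
top [285.5 134.6] [280, 129, 12, 12, 117] [(0.025, [0.258, -0.033]), (0.21, [0.197, -0.038])]
top [269.6 135.6] [264, 130, 12, 12, 118] [(0.025, [0.258, 0.014]), (0.21, [0.198, 0.003])]
top [276.3 211.5] [263, 208, 27, 8, 154] [(0.025, [0.03, 0.011]), (0.21, [-0.003, -0.0])]
side [319.5 153.9] [308, 146, 23, 17, 154] [(0.025, [0.147, 0.155]), (0.21, [-0.004, -0.0])]
side [384.1 157. ] [379, 152, 11, 11, 105] [(0.025, [0.257, 0.017]), (0.21, [0.084, -0.111])]
side [397.6 165. ] [392, 160, 12, 11, 106] [(0.025, [0.257, -0.03]), (0.21, [0.084, -0.149])]
expect (np.float64(276.17520679193115), np.float64(211.64207075568683)) (np.float64(319.8052696627836), np.float64(153.6190424198363))
expect (np.float64(281.82362714371095), np.float64(254.606503534769)) (np.float64(290.63842124171146), np.float64(213.70776681209392))
```

```bash
python3 -c "
from station import order
print(order.finish_job())"
```

```text
the job is handed in; nothing more can be done
None
```

The job is handed in at about 18.5 s. My last camera check put both cedar balls in the tray, and the squat pail upright on the step about 3 mm from the seat's middle, released; the arm stayed clear of the tall pail.

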